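# Nip a contact-glued plywood tooth in the blue ratchet clamp, then let it go

### The arm

A 6-joint arm with a two-finger parallel gripper is mounted at the origin on the work surface. World frame = base frame: x ahead of the robot, y to its left, z up, the work surface at z = 0. Lengths are in mm, angles in rad, forces in N, time in s.
With the tool pointing down it reaches from about 275 to 1000 mm from the base axis. Payload 8.4 kg.
Tool frame: the origin (TCP) lies on the mounting face of the last link; the fingertips stand 173 mm ahead of it and the grasp point (between the pads) lies 155 mm ahead of it; z points along the fingers, y is the line along which they close (so a half turn about z gives the same grasp; the last joint's range is limited). The gripper opens to 85 mm and grips with 20 to 120 N. Pads are 22 mm wide; open, the fingers measure 114 mm over their backs; the gripper's body (76 mm by 85 mm) begins 54 mm behind the grasp point. The pads swing forward as they close: fully open they stand 13 mm farther back than shut.
Start: joints at [-0.002, 0.353, 1.633, -0, 1.155, -0.002], TCP at [625.004, -0, 404.681] pointing down, gripper open.
Joint ranges: [-2.63, 2.63], [-0.92, 2.1], [0.06, 2.66], [-1.3, 4.44], [0, 2.69], [-3.02, 3.02]. Speed limits (rad/s): [2.22, 2.22, 2.79, 3.14, 3.14, 3.14].

### API

Orientations are given as [roll, pitch, yaw] about the fixed x, y, z axes, in that order (R = Rz(yaw) Ry(pitch) Rx(roll)).
In Python, from rig import r gives the robot as it stands.
- The arm moves only by the tool apply_moves, never from a script. Its argument "deltas" is a list of rows, each an object with "claw": the gripper command: -1 is fully open, 1 is shut, values between are in proportion; "delta_pos": the shift along the tool's x, y, z in cm, a list of three; "yaw": the turn about the tool's z in rad. In form: [{"claw": claw, "delta_pos": [tx, ty, tz], "yaw": yaw}, ...]. A call has 1 to 8 rows; each row shifts and turns the commanded pose from where the row before left it, along the tool's axes as they then stand; what a row does not reach is not made up. A row lasts 1/8 s, in which the tool goes at most 62.5 mm and 10.7 degrees, less where a joint would pass 70% of its speed; a pose out of reach is approached as far as the arm can. A call with a gripper value outside its range is refused whole. The fingers move at their own pace and stop on an object; "grip_force" is the grip in N (left out, the last holds). Time passes only in rows, so rows that do not move let the fingers close. It gives the time, the measured TCP pose, the force, the opening and the grip force at its end, in the units of the state.
- r.sense(): the state, without advancing time (a new reading comes with each control period).
- r.grab_frame(name): name is "scene" or "side" or "wrist"; returns a dict with "img" (420x560x3 uint8, blue, green, red), "z_map" (420x560 float32, mm along the optical axis (not along the pixel's ray), 0 where there is no reading), "fx", "fy", "cx", "cy" (pixels), "eye" and "rotation" of the camera in the world; the wrist camera has in their place "T_tool_cam" (4x4, takes a point from camera to tool coordinates, whose origin is the TCP and whose axes are the flange's). Camera axes: x right, y up, looking along -z (the intrinsics and any distortion apply to the point x, -y, -z); pixel columns grow to the right and rows downward; lengths in mm; the calibration is good to about 2 mm. A picture is of the moment at which its call begins: read the wrist's pose just before it.
- r.sign_off(): hands the job in; it is judged then, once.
The state is a dict: "clock": time; "qpos": joint angles; "qvel": joint speeds; "joint_efforts": joint torques, N m; "eef_pos": TCP position; "tcp_rot": TCP orientation; "contact_force": force on the tool from outside, world axes, zero at the start; "wrist_torque": the same for the moment, N m; "opening": opening from 0.0 (shut) to 1.0 (fully open); "grasp_force": force on a finger pad.
Only numpy, scipy, OpenCV 4.12 (cv2) and the standard library are available. Lean on these libraries where they do the work, as an engineer would, in place of code of your own. Each camera call takes 0.05 s, during which the arm holds its last target. There are 200 camera calls.

### The job

The two plywood cog teeth standing in the jaws of the blue-handled clamp are coated with contact glue and need one firm nip. Squeeze the blue handles fully together until the ratchet holds them shut, take the hand right off and leave them locked for about two seconds, then press the blue thumb pad down, across the plane of the handles, so that the ratchet lets go and the clamp springs fully open. Leave the orange-handled clamp locked.

Things in the scene. Friction and masses are not known exactly. Their poses are not given: they have to be found in the camera images.
- blue_squeeze (a point): Fixed point 45 mm above the bench, midway between the blue bar grips when CLOSED (not when open). x to the pivot (95 mm), y across the handles, z up. Grips 10 mm wide, 85 mm long, 36 to 54 mm high, free beneath. The -y handle (with the thumb pad) never moves in y: outer face y = -13 mm. The +y one (finger ring) swings: outer face y = +30 mm open, +13 shut. Centre a squeeze along y here.
- blue_pad (a point): Centre of the top of the blue flat thumb pad, 36 x 36 mm, level, 52 mm above the bench, at the tail of the still handle: x = -60, y = -30 mm from blue_squeeze, same axes. Pressed straight down it gives up to 11 mm (2 N at first, 5 N at the bottom stop) and springs back; from about 5 mm down the ratchet lets go and the other handle springs open by itself.
- blue_swing (a joint): Angle of the blue swinging handle of a scissor clamp lying level, bolted to the bench. 0 = fully open (start; it springs back unless caught), 0.18 rad = handles together. Ratchet teeth catch it at about 0.07, 0.12 and 0.17; only on the last do the jaws nip the plywood. Squeezing takes 3 N rising to about 10 N; 20 to 30 N of grip is plenty.
- orange_swing (a joint): The same angle of a second clamp, alike but with orange grips, ring and pad, bolted to the bench on one side or the other of the blue one: about 0.17, locked on its last tooth, to be left so.

How it is judged (in metres and radians):
On the way, in this order (a step that is already met when the one before it is completed fails the run):
1. the blue handles stay shut on the last tooth, with the gripper's fingers touching nothing, for 1 s (value of joint blue_swing above 0.155 rad and contact force between the fingers and anything else below 0.3 N), for 1 s.
2. the blue clamp is released and springs open (value of joint blue_swing below 0.03 rad), for 0.2 s.
At the end, for the whole second after the job is handed in: The blue clamp, having been locked and left untouched for at least 1 s, is open again (its handle angle below 0.03 rad), and the orange clamp is still locked on its last tooth (above 0.155 rad) (value of joint blue_swing below 0.03 rad and value of joint orange_swing above 0.155 rad).
It fails at once if the orange clamp is let go (value of joint orange_swing below 0.14 rad).
It also fails if it takes over 43 s, if anything falls off the work surface, if the arm or the gripper's body presses on something with over 40 N, if the wrist force passes 120 N, or if a joint passes its speed limit or range.

## Working session

There is one attempt and no reset: what is moved stays moved. The work goes in short steps, Python scripts to look and compute and a tool call to move; the robot and the scene stay as the last step left them, time stands still between calls to the robot, and variables do not carry over. Pictures are saved under pics/ and viewed, at most 10 in all, crops included, and the job is handed in when it is done.

Besides the shell and the picture viewer there is one more tool, called after ">>>" as name([rows], argument=value, ...), one row to a line, values as JSON. apply_moves: Moves the arm, as the interface text tells. Its arguments: {"type":"object","properties":{"deltas":{"type":"array"},"grip_force":{"type":"number"}},"required":["deltas"]}

```bash
mkdir -p pics
cat > h.py <<'E'
import numpy as np,cv2
from rig import r
def cloud(f,s=None):
    z=f["z_map"];v,u=np.mgrid[:z.shape[0],:z.shape[1]]
    P=np.stack([(u-f["cx"])/f["fx"]*z,-(v-f["cy"])/f["fy"]*z,-z],-1)
    if "eye" in f: return P@np.array(f["rotation"]).T+np.array(f["eye"])
    from scipy.spatial.transform import Rotation as R
    T=np.array(f["T_tool_cam"]);P=P@T[:3,:3].T+T[:3,3]
    return P@R.from_euler("xyz",s["tcp_rot"]).as_matrix().T+np.array(s["eef_pos"])
E
python3 - <<'E'
from h import *
s=r.sense();print(s)
ims=[]
for n in("scene","wrist"):
    f=r.grab_frame(n);ims.append(f["img"]);P=cloud(f,s);np.save(n+".npy",P);cv2.imwrite(n+".png",f["img"])
    print({k:v for k,v in f.items() if k not in("img","z_map")})
    hsv=cv2.cvtColor(f["img"],cv2.COLOR_BGR2HSV)
    for c,lo,hi in(("blue",(95,110,40),(130,255,255)),("orange",(5,130,80),(20,255,255))):
        m=cv2.inRange(hsv,lo,hi);k,l,st,ce=cv2.connectedComponentsWithStats(m)
        for i in range(1,k):
            if st[i,4]>60:
                q=P[(l==i)&(f["z_map"]>0)];print(n,c,st[i],ce[i].round(),np.median(q,0).round(),q.min(0).round(),q.max(0).round())
cv2.imwrite("pics/a.png",cv2.resize(ims[0],(800,600)));cv2.imwrite("pics/b.png",cv2.resize(ims[1],(800,600)))
E
```

```text
{'clock': 0.0, 'qpos': array([-2.42411144e-03,  3.53641074e-01,  1.63411111e+00, -5.07080500e-06,
        1.15517164e+00, -2.43515405e-03]), 'qvel': array([ 0.0005674 , -0.0010007 ,  0.00106988,  0.00019802,  0.00054118,
       -0.00013459]), 'joint_efforts': array([-2.03471049e-03, -6.05236173e+01, -3.42063046e+01, -2.62302356e-04,
        9.48130677e-03,  3.61521288e-06]), 'eef_pos': array([ 6.24778531e+02, -1.53167469e-02,  4.03975781e+02]), 'tcp_rot': array([-3.14026147e+00,  1.39475129e-06,  1.57080942e+00]), 'contact_force': array([-0.36492189,  0.10962864, -0.42814245]), 'wrist_torque': array([ 0.03394938,  0.02503767, -0.03805064]), 'grasp_force': 0.0, 'opening': 1.000110219863451}Traceback (most recent call last):
  File "<stdin>", line 5, in <module>
  File "h.py", line 6, in cloud
    if "eye" in f: return P@np.array(f["rotation"]).T+np.array(f["eye"])
                          ~~~~~~~~~~~~~~~~~~~~~~~~~~~^~~~~~~~~~~~~~~~~~~
ValueError: operands could not be broadcast together with shapes (420,560) (3,)
```

```bash
cat > h.py <<'E'
import numpy as np,cv2
from scipy.spatial.transform import Rotation as R
from rig import r
def cloud(f,s=None):
    z=f["z_map"];v,u=np.mgrid[:z.shape[0],:z.shape[1]]
    P=np.stack([(u-f["cx"])/f["fx"]*z,-(v-f["cy"])/f["fy"]*z,-z],-1)
    if "eye" in f:
        return P@R.from_euler("xyz",f["rotation"]).as_matrix().T+np.array(f["eye"])
    T=np.array(f["T_tool_cam"]);P=P@T[:3,:3].T+T[:3,3]
    return P@R.from_euler("xyz",s["tcp_rot"]).as_matrix().T+np.array(s["eef_pos"])
E
cat > look.py <<'E'
from h import *
import sys
tag=sys.argv[1]
s=r.sense()
for n in sys.argv[2:]:
    f=r.grab_frame(n);P=cloud(f,s);np.save(n+".npy",P);cv2.imwrite(n+".png",f["img"])
    print({k:v for k,v in f.items() if k not in("img","z_map")})
    hsv=cv2.cvtColor(f["img"],cv2.COLOR_BGR2HSV)
    for c,lo,hi in(("blue",(95,110,40),(130,255,255)),("orange",(5,130,80),(20,255,255))):
        m=cv2.inRange(hsv,lo,hi);k,l,st,ce=cv2.connectedComponentsWithStats(m)
        for i in range(1,k):
            if st[i,4]>60:
                q=P[(l==i)&(f["z_map"]>0)]
                if len(q): print(n,c,st[i],ce[i].round(),np.median(q,0).round(),q.min(0).round(),q.max(0).round())
    cv2.imwrite(f"pics/{tag}_{n}.png",cv2.resize(f["img"],(800,600)))
E
python3 look.py a scene wrist
```

```text
{'fx': 467.9677275530638, 'fy': 467.9677275530638, 'cx': 283.1860937358529, 'cy': 207.84083853631134, 'eye': array([1119.07952269,   56.66499668,  827.33252424]), 'rotation': array([6.07618779e-01, 9.85698783e-04, 1.79485821e+00])}
scene blue [   0    0   50   58 1508] [17. 19.] [ -595. -1674.  -531.] [ -868. -1691.  -600.] [ -395. -1656.  -399.]
scene blue [188 158  18  14 117] [196. 165.] [ 524. -275.   48.] [ 502. -293.   42.] [ 538. -255.   52.]
scene blue [147 162  23  42 325] [159. 176.] [ 563. -347.   52.] [ 527. -377.   -1.] [ 635. -293.   57.]
scene blue [179 171   8  33 137] [182. 186.] [ 585. -281.   53.] [ 534. -305.   24.] [ 627. -269.   57.]
scene orange [ 49  10  42  40 422] [66. 28.] [ 104. -808.   25.] [   7. -851.   21.] [ 201. -771.   30.]
scene orange [ 94  12  17  16 132] [102.  19.] [  40. -728.   25.] [   5. -761.   22.] [  79. -706.   30.]
scene orange [ 67  33  36  22 214] [87. 46.] [ 168. -709.   25.] [ 101. -765.   19.] [ 209. -678.   30.]
scene orange [407 169  21  48 399] [418. 187.] [465. 201.  52.] [415. 174.  -2.] [554. 216.  58.]
scene orange [423 176  35  43 373] [439. 193.] [471. 240.  51.] [406. 213.  -1.] [555. 281.  57.]
scene orange [289 351  13  13 123] [295. 357.] [870.  20.  13.] [858.  10.  10.] [880.  31.  17.]
{'fx': 361.34327674962753, 'fy': 361.34327674962753, 'cx': 275.4014573772047, 'cy': 205.865288869336, 'T_tool_cam': array([[-2.87631558e-04,  9.59392176e-01,  2.82075469e-01,
         7.14365793e+01],
       [ 9.99999746e-01,  4.60010511e-04, -5.44886095e-04,
        -6.70482645e-01],
       [-6.52517137e-04,  2.82075240e-01, -9.59392064e-01,
         3.10454321e+01],
       [ 0.00000000e+00,  0.00000000e+00,  0.00000000e+00,
         1.00000000e+00]])}
wrist orange [510 142  25  24 456] [522. 153.] [870.  20.  13.] [857.   8.  11.] [881.  31.  15.]
```

View pics/a_scene.png

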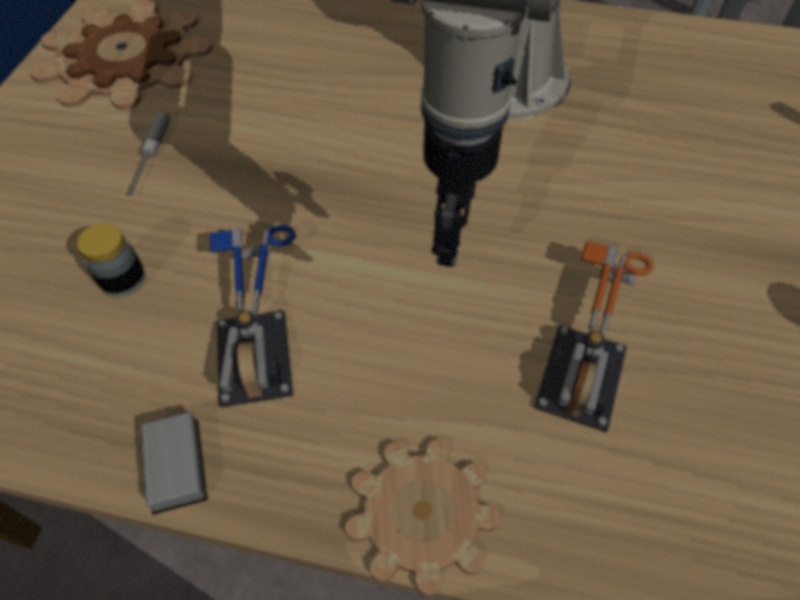

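View pics/a_wrist.png

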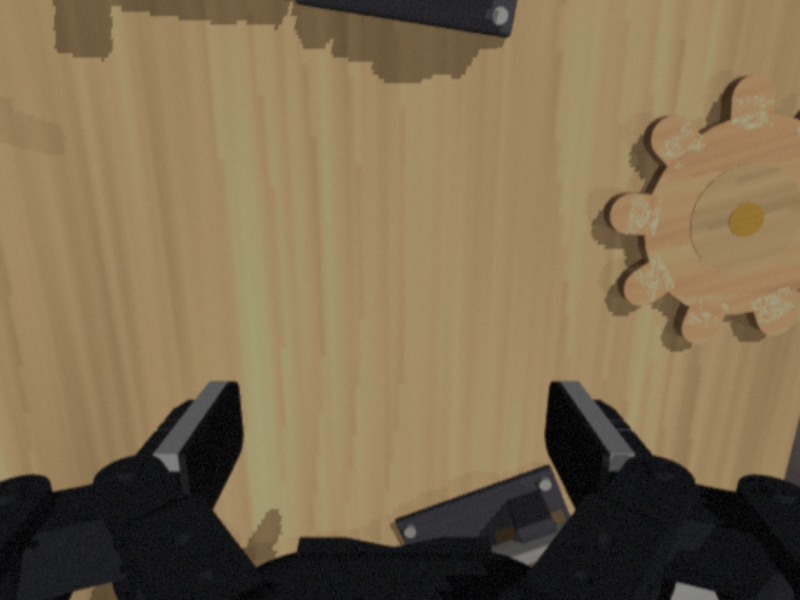

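The scene picture shows the blue clamp at the left, with its pad at (220,241), ring at (281,235) and pivot at (245,318). The orange clamp is at the right around (600,330). The wrist picture shows neither blue handle. I'll get a rough frame from these points, then move above the clamp.

Run:
```python
from h import *
P=np.load("scene.npy")
for n,(u,v) in dict(pad=(220,241),ring=(281,235),pivot=(245,318),bar1=(239,270),bar1b=(241,300),bar2=(262,270),bar2b=(257,300)).items():
    u=int(u*.7);v=int(v*.7);print(n,P[v-1:v+2,u-1:u+2].reshape(-1,3)[4].round(),np.median(P[v-1:v+2,u-1:u+2].reshape(-1,3),0).round())
```

```text
pad [ 552. -358.   51.] [ 554. -358.   51.]
ring [ 484. -295.    1.] [ 483. -296.    0.]
pivot [ 684. -267.   66.] [ 683. -267.   64.]
bar1 [ 602. -309.   54.] [ 602. -309.   54.]
bar1b [ 647. -291.   48.] [ 647. -290.   50.]
bar2 [ 595. -276.   55.] [ 594. -277.   54.]
bar2b [ 644. -268.   50.] [ 644. -268.   51.]
```

>>> apply_moves([
  {"claw":-1,"delta_pos":[-4,-1.2,0],"yaw":0.18},
  {"claw":-1,"delta_pos":[-3.8,-1.2,0],"yaw":0.18},
  {"claw":-1,"delta_pos":[-4,-2,0],"yaw":0.18},
  {"claw":-1,"delta_pos":[-4,-2,0],"yaw":0.18},
  {"claw":-1,"delta_pos":[-3,-3,0],"yaw":0.18},
  {"claw":-1,"delta_pos":[-3,-3,0],"yaw":0.18},
  {"claw":-1,"delta_pos":[-2,-4,0],"yaw":0.18},
  {"claw":-1,"delta_pos":[-2,-4,0],"yaw":0.18},
])

```text
clock: 1.15
eef_pos: [370.1, -69.5, 404.5]
tcp_rot: [-3.141, 0.0, 0.123]
contact_force: [0.4, 0.8, 0.5]
opening: 1.0
grasp_force: 0.0
```

>>> apply_moves([
  {"claw":-1,"delta_pos":[0,0,0],"yaw":-0.135},
  {"claw":-1,"delta_pos":[0,0,0],"yaw":-0.135},
  {"claw":-1,"delta_pos":[1.3,5,0],"yaw":0},
  {"claw":-1,"delta_pos":[1.3,5,0],"yaw":0},
  {"claw":-1,"delta_pos":[1.3,5,0],"yaw":0},
  {"claw":-1,"delta_pos":[1.3,5,0],"yaw":0},
  {"claw":-1,"delta_pos":[1.3,5,0],"yaw":0},
  {"claw":-1,"delta_pos":[1.3,5,0],"yaw":0},
])

```text
clock: 2.15
eef_pos: [561.3, -317.0, 404.3]
tcp_rot: [-3.141, 0.0, 0.401]
contact_force: [0.5, 0.2, 0.4]
opening: 0.999
grasp_force: 0.0
```

```bash
python3 look.py b wrist | grep -v fx; python3 -c "
from h import *
s=r.sense();print(s['eef_pos'],s['tcp_rot'],s['qpos'])"
```

```text
7.12838782e+01],
       [ 9.99998919e-01, -1.31736567e-04,  1.46460265e-03,
         4.40309725e-01],
       [ 1.44213791e-03,  2.82577011e-01, -9.59243532e-01,
         3.10446064e+01],
       [ 0.00000000e+00,  0.00000000e+00,  0.00000000e+00,
         1.00000000e+00]])}
wrist blue [240  92  24  95 977] [252. 138.] [ 589. -283.   53.] [ 546. -296.   50.] [ 628. -270.   56.]
wrist blue [283  95  12  95 970] [288. 142.] [ 598. -314.   53.] [ 557. -333.   49.] [ 636. -295.   56.]
wrist blue [193 184  46  41 959] [216. 204.] [ 518. -274.   49.] [ 500. -296.   45.] [ 539. -253.   52.]
wrist blue [ 294  189   37   37 1278] [312. 207.] [ 552. -358.   51.] [ 530. -379.   47.] [ 572. -337.   54.]
wrist orange [270  12  20  22 295] [280.  24.] [ 680. -270.   64.] [ 673. -277.   60.] [ 688. -262.   66.]
[ 564.1835434  -321.06417923  404.21415561] [ 3.13752214e+00 -1.41632754e-03  3.99932379e-01] [-5.19332695e-01  3.89553520e-01  1.58044086e+00 -1.45924828e-03
  1.16750310e+00  6.52104069e-01]
```

View pics/b_wrist.png

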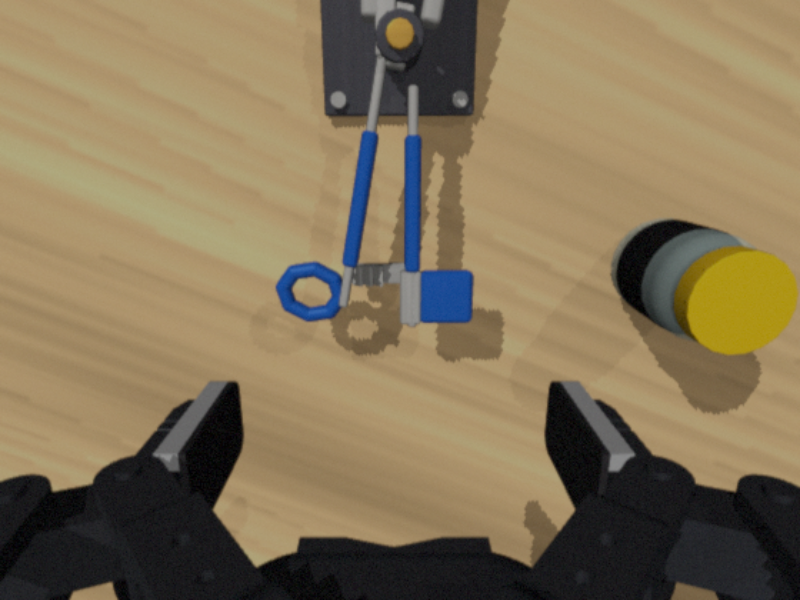

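The wrist view is clean: swinging bar at (358,200), still bar at (413,205), pad at (446,295), ring at (310,291) and pivot at (400,33).

```bash
cat > fit.py <<'E'
from h import *
s=r.sense();f=r.grab_frame("wrist");z0={}
hsv=cv2.cvtColor(f["img"],cv2.COLOR_BGR2HSV)
T=np.array(f["T_tool_cam"]);W=R.from_euler("xyz",s["tcp_rot"]).as_matrix()
eye=W@T[:3,3]+s["eef_pos"]
def cast(u,v,z):
    d=np.stack([(u-f["cx"])/f["fx"],-(v-f["cy"])/f["fy"],-np.ones_like(u)],-1)@T[:3,:3].T@W.T
    return eye+d*((z-eye[2])/d[...,2])[...,None]
m=cv2.inRange(hsv,(95,110,40),(130,255,255));k,l,st,ce=cv2.connectedComponentsWithStats(m)
o=[]
for i in range(1,k):
    if st[i,4]>200:
        v,u=np.nonzero(l==i);q=cast(u.astype(float),v.astype(float),54 if st[i,3]>60 else 52)[:,:2]
        c,(a,b),_=cv2.minAreaRect(q.astype(np.float32));w,e=np.linalg.eigh(np.cov((q-q.mean(0)).T));d=e[:,1]*np.sign(e[0,1])
        print(st[i],"centre",np.round(c,1),"size",round(a,1),round(b,1),"dir",np.arctan2(d[1],d[0]).round(3));o.append((c,d,min(a,b),max(a,b)))
E
python3 - <<'E'
from fit import *
print(s["eef_pos"],s["tcp_rot"])
bars=sorted([x for x in o if x[3]>70],key=lambda x:x[0][1])  # still bar has lower y
pad=np.array([x for x in o if x[3]<70 and x[0][1]<-310][0][0])
d=bars[0][1];n=np.array([-d[1],d[0]]);c=np.array(bars[0][0])
print("squeeze from pad",pad+60*d+30*n,"bar->y0 point",c+8*n,"pad y rel bar",(pad-c)@n,"should -22; x",(pad-c)@d, "swing bar", (np.array(bars[1][0])-c)@n)
S=pad+60*d+(((c+8*n)-pad)@n)*n
ex=W[:2,:2]
print("S",S,"yaw err",np.arctan2(d[1],d[0])-s["tcp_rot"][2],"tool delta",ex.T@(S-s["eef_pos"][:2]))
E
```

```text
[233  94  24  95 992] centre [ 586.9 -283.1] size 83.0 9.1 dir 0.224
[276  97  11  95 991] centre [ 596.9 -314.2] size 81.9 9.0 dir 0.399
[187 186  45  40 957] centre [ 519.9 -274.7] size 37.6 41.0 dir -1.338
[ 288  191   36   36 1250] centre [ 551.9 -357.9] size 34.0 32.4 dir 0.385
[ 564.1835434  -321.06417923  404.21415561] [ 3.13752214e+00 -1.41632754e-03  3.99932379e-01]
squeeze from pad [ 595.55270517 -306.9419338 ] bar->y0 point [ 593.78614602 -306.83678825] pad y rel bar -22.782791221382762 should -22; x -58.41285643462166 swing bar 32.51055442315694
S [ 595.24877405 -306.22055458] yaw err -0.0011832977416298962 tool delta [34.39321089 -1.57702397]
```

>>> apply_moves([
  {"claw":-1,"delta_pos":[1.7,-0.1,0],"yaw":0},
  {"claw":-1,"delta_pos":[1.7,-0.1,2.4],"yaw":0},
  {"claw":-1,"delta_pos":[0,0,4],"yaw":0},
  {"claw":-1,"delta_pos":[0,0,4],"yaw":0},
  {"claw":-1,"delta_pos":[0,0,3],"yaw":0},
  {"claw":-1,"delta_pos":[0,0,1],"yaw":0},
  {"claw":-1,"delta_pos":[0,0,0],"yaw":0},
  {"claw":-1,"delta_pos":[0,0,0],"yaw":0},
])

```text
clock: 3.25
eef_pos: [591.6, -300.3, 262.0]
tcp_rot: [3.14, -0.001, 0.401]
contact_force: [0.1, -0.1, -0.3]
opening: 1.001
grasp_force: 0.0
```

Run:
```python
from fit import *
print(s["eef_pos"],s["tcp_rot"])
S=np.array([594.5,-306.5]);print("tool delta",W[:2,:2].T@(S-s["eef_pos"][:2]))
cv2.imwrite("pics/c.png",f["img"])
```

```text
[ 223  157   40  150 2574] centre [ 587.4 -282.9] size 83.6 9.4 dir 0.225
[ 292  161   78  200 5868] centre [ 585.1 -330. ] size 123.2 39.4 dir 0.689
[ 156  296   67   62 2128] centre [ 524.7 -278.2] size 40.3 34.9 dir 0.025
[ 591.62555972 -300.32889737  261.95232979] [ 3.14008786e+00 -1.30102119e-03  4.01151069e-01]
tool delta [0.23656282 6.80359033]
```

View pics/c.png

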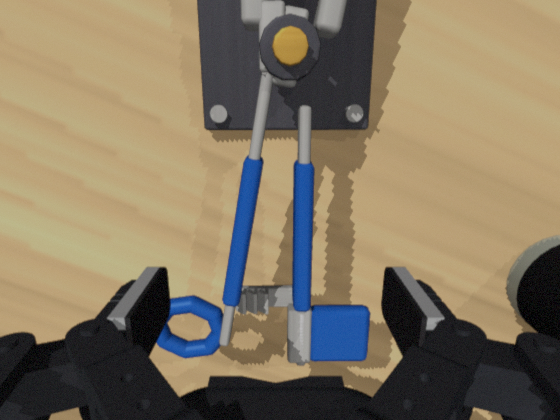

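The swinging bar is at (240,230), the still bar at (303,235), and the pad at (340,333). The closed midline is therefore near column 287, against 275 for the tool. That agrees with the computed 6.8 mm shift, so I'll correct it and go down.

>>> apply_moves([
  {"claw":-1,"delta_pos":[0,0.65,0],"yaw":0},
  {"claw":-1,"delta_pos":[0,0,2],"yaw":0},
  {"claw":-1,"delta_pos":[0,0,2],"yaw":0},
  {"claw":-1,"delta_pos":[0,0,1.5],"yaw":0},
  {"claw":-1,"delta_pos":[0,0,0.7],"yaw":0},
  {"claw":-1,"delta_pos":[0,0,0],"yaw":0},
  {"claw":-1,"delta_pos":[0,0,0],"yaw":0},
])

```text
clock: 4.18
eef_pos: [593.8, -306.6, 199.2]
tcp_rot: [3.141, -0.001, 0.401]
contact_force: [-0.5, 1.0, 0.2]
opening: 0.998
grasp_force: 0.0
```

>>> apply_moves([
  {"claw":1,"delta_pos":[0,0,0],"yaw":0},
  {"claw":1,"delta_pos":[0,0,0],"yaw":0},
  {"claw":1,"delta_pos":[0,0,0],"yaw":0},
  {"claw":1,"delta_pos":[0,0,0],"yaw":0},
  {"claw":1,"delta_pos":[0,0,0],"yaw":0},
  {"claw":1,"delta_pos":[0,0,0],"yaw":0},
  {"claw":1,"delta_pos":[0,0,0],"yaw":0},
  {"claw":1,"delta_pos":[0,0,0],"yaw":0},
], grip_force=30)

```text
clock: 5.18
eef_pos: [593.3, -307.2, 199.4]
tcp_rot: [3.14, 0.001, 0.402]
contact_force: [-2.7, -3.7, 2.5]
opening: 0.283
grasp_force: 32.2
```

>>> apply_moves([
  {"claw":-1,"delta_pos":[0,0,0],"yaw":0},
  {"claw":-1,"delta_pos":[0,0,0],"yaw":0},
  {"claw":-1,"delta_pos":[0,0,0],"yaw":0},
  {"claw":-1,"delta_pos":[0,0,0],"yaw":0},
  {"claw":-1,"delta_pos":[0,0,-2],"yaw":0},
  {"claw":-1,"delta_pos":[0,0,-3],"yaw":0},
  {"claw":-1,"delta_pos":[0,0,-3],"yaw":0},
  {"claw":-1,"delta_pos":[0,0,0],"yaw":0},
])

```text
clock: 6.18
eef_pos: [594.6, -307.0, 282.9]
tcp_rot: [3.137, -0.004, 0.401]
contact_force: [1.1, -0.1, 0.3]
opening: 0.999
grasp_force: 0.0
```

Run:
```python
from fit import *
print(s["eef_pos"],s["tcp_rot"],s["opening"])
cv2.imwrite("pics/d.png",f["img"])
```

```text
[ 249  157   17  137 2082] centre [ 591.1 -298.4] size 83.7 9.7 dir 0.39
[ 278  157   18  137 2123] centre [ 597.6 -314.1] size 83.6 9.5 dir 0.404
[ 295  289   53   51 2646] centre [ 552.7 -357.3] size 36.1 33.2 dir 0.468
[ 188  290   66   57 2075] centre [ 525.4 -301.5] size 39.2 42.2 dir -0.425
[ 594.63727307 -306.97320091  282.86575489] [ 3.13690811 -0.00388066  0.4008199 ] 0.9990630492293979
```

View pics/d.png

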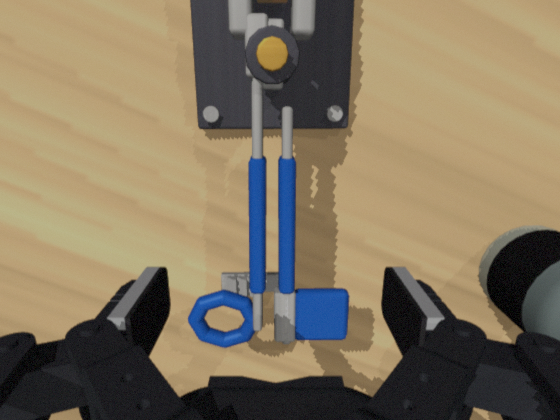

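The bars are parallel (0.39 and 0.404 rad), so the clamp is on its last tooth. Next I'll close the fingers and go above the pad.

>>> apply_moves([
  {"claw":1,"delta_pos":[-2,1.1,0],"yaw":0},
  {"claw":1,"delta_pos":[-2,1.1,0],"yaw":0},
  {"claw":1,"delta_pos":[-1.9,1.1,0],"yaw":0},
  {"claw":1,"delta_pos":[0,0,0],"yaw":0},
  {"claw":1,"delta_pos":[0,0,0],"yaw":0},
  {"claw":1,"delta_pos":[0,0,0],"yaw":0},
  {"claw":1,"delta_pos":[0,0,0],"yaw":0},
  {"claw":1,"delta_pos":[0,0,0],"yaw":0},
])

```text
clock: 7.22
eef_pos: [552.4, -359.5, 278.7]
tcp_rot: [3.142, -0.0, 0.401]
contact_force: [0.4, -0.5, 0.1]
opening: -0.004
grasp_force: 0.0
```

>>> apply_moves([
  {"claw":1,"delta_pos":[0,0,1.5],"yaw":0},
  {"claw":1,"delta_pos":[0,0,1.5],"yaw":0},
  {"claw":1,"delta_pos":[0,0,1],"yaw":0},
  {"claw":1,"delta_pos":[0,0,0],"yaw":0},
  {"claw":1,"delta_pos":[0,0,0],"yaw":0},
  {"claw":1,"delta_pos":[0,0,0],"yaw":0},
])

```text
clock: 7.98
eef_pos: [552.3, -360.0, 239.2]
tcp_rot: [3.141, -0.001, 0.401]
contact_force: [-0.0, 0.5, -0.0]
opening: -0.001
grasp_force: 0.0
```

Run:
```python
from h import *
s=r.sense();f=r.grab_frame("wrist")
cv2.imwrite("pics/e.png",f["img"])
W=R.from_euler("xyz",s["tcp_rot"]).as_matrix()
print(s["eef_pos"],s["opening"],W[:2,:2].T@(np.array([552.3,-357.6])-s["eef_pos"][:2]))
```

```text
[ 552.30705165 -359.99153259  239.21805373] -0.0014969294964614134 [ 0.92648906 -2.20478897]
```

View pics/e.png

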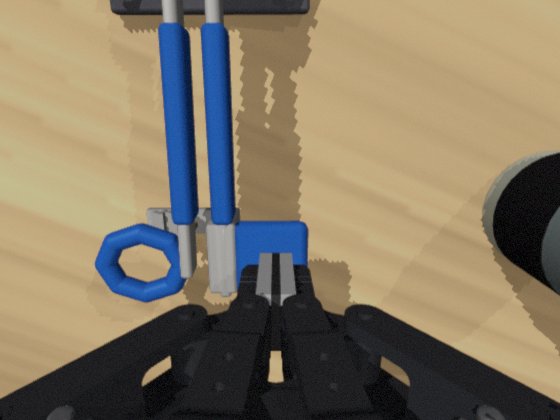

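The fingertips at (275,275) stand over the pad, clear of the grey tail at (222,255). The handles are still locked. Pressing down now.

>>> apply_moves([
  {"claw":1,"delta_pos":[0,0,0.8],"yaw":0},
  {"claw":1,"delta_pos":[0,0,0.5],"yaw":0},
  {"claw":1,"delta_pos":[0,0,0.3],"yaw":0},
  {"claw":1,"delta_pos":[0,0,0.3],"yaw":0},
  {"claw":1,"delta_pos":[0,0,0.3],"yaw":0},
  {"claw":1,"delta_pos":[0,0,0],"yaw":0},
  {"claw":1,"delta_pos":[0,0,0],"yaw":0},
  {"claw":1,"delta_pos":[0,0,0],"yaw":0},
])

```text
clock: 9.02
eef_pos: [552.0, -359.9, 216.8]
tcp_rot: [-3.142, 0.0, 0.401]
contact_force: [-2.7, -1.2, 5.1]
opening: 0.001
grasp_force: 2.4
```

Run:
```python
from fit import *
print(s["eef_pos"],s["contact_force"])
```

```text
[ 101    0   50  235 8591] centre [ 587.3 -286.3] size 82.4 13.4 dir 0.222
[ 190   11   43  225 6406] centre [ 598.5 -316.1] size 78.6 10.5 dir 0.417
[   6  224  104   89 5121] centre [ 523.3 -278.4] size 37.6 41.7 dir -0.46
[ 232  231   79   67 2492] centre [ 558.9 -355.4] size 28.8 30.9 dir -0.96
[ 551.98389115 -359.8516534   216.77047074] [-2.67520134 -1.23016746  5.06245197]
```

The swinging bar is back at 0.222 rad, the same as at the start, so the clamp is open. I'll lift off, wait and check both clamps.

>>> apply_moves([
  {"claw":1,"delta_pos":[0,0,-2],"yaw":0},
  {"claw":1,"delta_pos":[0,0,-5],"yaw":0},
  {"claw":1,"delta_pos":[0,0,-5],"yaw":0},
  {"claw":1,"delta_pos":[0,0,0],"yaw":0},
  {"claw":1,"delta_pos":[0,0,0],"yaw":0},
  {"claw":1,"delta_pos":[0,0,0],"yaw":0},
  {"claw":1,"delta_pos":[0,0,0],"yaw":0},
  {"claw":1,"delta_pos":[0,0,0],"yaw":0},
])

```text
clock: 10.07
eef_pos: [552.0, -359.8, 335.9]
tcp_rot: [-3.141, 0.001, 0.401]
contact_force: [0.5, -0.1, 0.5]
opening: -0.002
grasp_force: 0.0
```

```bash
python3 look.py f scene | grep orange
python3 - <<'E'
from fit import *
E
```

```text
scene orange [407 169  21  48 395] [418. 187.] [465. 201.  52.] [413. 175.  -2.] [553. 216.  57.]
scene orange [423 176  35  43 369] [439. 193.] [471. 241.  50.] [405. 213.  -2.] [555. 288.  58.]
scene orange [289 351  13  13 127] [295. 357.] [869.  20.  13.] [858.  10.   9.] [880.  31.  17.]
[ 180   48   29  127 2046] centre [ 587.  -284.6] size 83.0 11.2 dir 0.223
[ 232   52   18  127 1790] centre [ 597.2 -315. ] size 82.7 9.9 dir 0.403
[ 123  171   58   52 1584] centre [ 519.9 -275.7] size 38.3 41.2 dir -1.156
[ 250  178   47   47 2111] centre [ 551.3 -358.2] size 34.9 33.2 dir 0.483
```

View pics/f_scene.png

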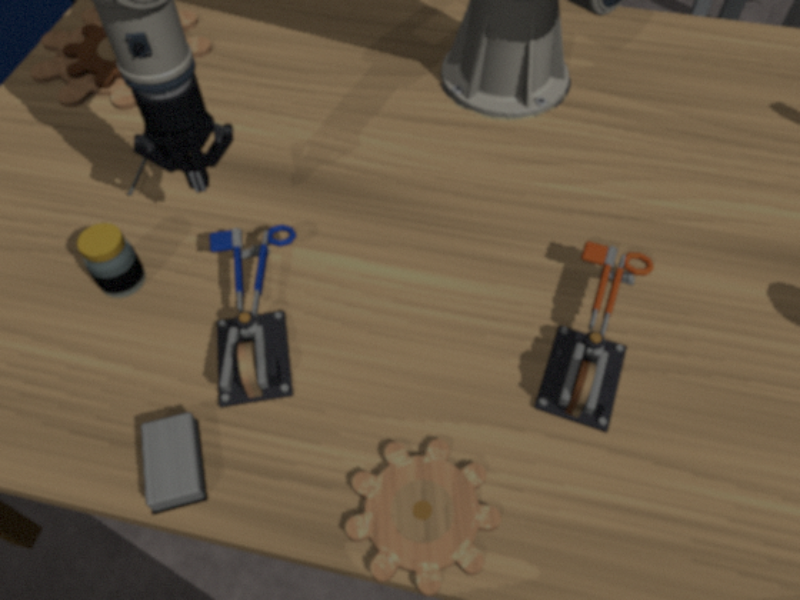

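The blue handles are open again (bars at (239,270) and (262,270), as at the start). The orange clamp at (605,290) is unchanged and locked.

```bash
python3 -c "
from rig import r
print(r.sign_off())"
```

```text
the job is handed in; nothing more can be done
None
```

The blue clamp was squeezed onto its last tooth, left untouched for over two seconds, then released with the thumb pad and sprang fully open; the orange clamp stayed locked, and the job was handed in at about 10 s (sign-off returned no verdict).

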